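# Spread a snap ring over its axle and hold it at the groove

### The job

A pair of snap-ring pliers lies on the desk with a snap ring already hooked on its tips; the ring belongs on the middle-thick one of the three upright axle stubs. Pick the pliers up by the two grips and squeeze them fully so that the ring spreads, keep them level, slide the spread ring down over that axle until it is level with the groove, without forcing it, and finish there still holding the pliers squeezed, with the ring clear of the axle; nothing is put down. Leave the loose things nearby where they are.

Things in the scene. Friction and masses are not known exactly. Their poses are not given: they have to be found in the camera images.
- pliers_grip (a point): Mid-point between the two black grips of the pliers, half-way up them: the place to take hold, 11 mm above the desk as the pliers lie flat. x points along the pliers to the ring, z up. Each grip: a straight bar 76x12x22 mm (22 high), centred 4 mm behind this point. Over their outsides here the grips measure 63 mm relaxed, 36 mm squeezed fully. The pivot is 66 mm ahead; pliers 195 mm long.
- pliers_ring (a point): Where the axle's axis should pass through the spread snap ring, at mid-thickness: 130 mm ahead of pliers_grip along x, 1 mm lower. Ring axis z (up). Dark steel ring, 27 mm outside and 19 mm inside relaxed, 4 mm thick, gap toward the pliers; fully spread and centred on this point it clears the middle axle by 3 mm all round. The tips reach 8 mm above it, the grips 12 mm above and 10 mm below.
- pliers_left (a joint): Turn of each handle about the pivot, rad: 0 relaxed (grips diverge backward, 0.2 rad each), 0.2 squeezed fully against a stop (grips parallel, ring fully spread). Both sides move together, symmetrically. The spring takes about 8 N at each grip to reach the stop; grip with 20 N or more. Mass about 0.17 kg, balance point about 30 mm ahead of pliers_grip.
- axle_middle_groove (a point): The middle-thick axle stub, an upright steel pin 20 mm in diameter fixed on the desk: the point on its axis at mid-height of its groove, 45 mm above the desk, z up. Groove 10 mm high, 2 mm deep; flat top 75 mm above the desk. Below, a collar 6 mm larger in diameter up to 12 mm above the desk, and a round foot 42 mm across, 8 mm high.
- axle_thin_groove (a point): The same point of the thin axle stub, 13 mm in diameter, otherwise alike; the ring does not belong here.
- axle_thick_groove (a point): The same point of the thick axle stub, 30 mm in diameter, otherwise alike; the ring does not belong here.
- atten: A loose silvery cylindrical attenuator lying near the pliers, 72x21x19 mm; leave alone. Origin under its centre.
- adapter: A loose upright silvery coaxial adapter, 20 mm in diameter and 35 mm high, near the axles; leave alone. Origin under its centre.
- load: A loose upright black and silvery termination, 20 mm in diameter and 43 mm high, left of the work; leave alone. Origin under its centre.
- limiter: A loose green box-shaped limiter with round ends, 96x25x26 mm, lying right of the pliers; leave alone. Origin under its centre.

How it is judged (in metres and radians):
On the way, in this order (a step that is already met when the one before it is completed fails the run):
1. the pliers are lifted and squeezed, so that the ring is spread (height (world z) of pliers_grip above 0.04 m and value of joint pliers_left above 0.17 rad), for 0.1 s.
2. the spread ring is over the upper end of the middle-thick axle (horizontal distance between pliers_ring and axle_middle_groove below 0.006 m and value of joint pliers_left above 0.17 rad and z of pliers_ring in the frame of axle_middle_groove between 0.012 and 0.06 m), for 0.04 s.
At the end, for the whole second after the job is handed in: Pliers held by the fingers (over 5 N), squeezed beyond 0.17 rad, at rest, level within 0.12 rad; spread ring around the middle-thick axle, centred within 4 mm, within 5 mm of the groove's mid-height, pressing on it with under 1.5 N; pliers not resting on another axle (value of joint pliers_left above 0.17 rad and horizontal distance between pliers_ring and axle_middle_groove below 0.004 m and z of pliers_ring in the frame of axle_middle_groove between -0.005 and 0.005 m and angle between pliers_ring's own z axis and vertical below 0.12 rad and contact force between pliers and axle_middle below 1.5 N and contact force between pliers and axle_thin below 0.5 N and contact force between pliers and axle_thick below 0.5 N and contact force between the fingers and pliers above 5 N and linear speed of pliers below 0.02 m/s); the arm keeps its last pose, push and grip.
It fails at once if an axle is pressed hard with the pliers (contact force between pliers and axle_middle above 15 N or contact force between pliers and axle_thin above 15 N or contact force between pliers and axle_thick above 15 N).
It fails at once if a loose thing nearby is disturbed (distance of any of atten, adapter, load, limiter from where it was at the start of the episode above 0.03 m).
It also fails if it takes over 38 s, if anything falls off the work surface, if the arm or the gripper's body presses on something with over 40 N, if the wrist force passes 120 N, or if a joint passes its speed limit or range.

### The arm

A 6-joint arm with a two-finger parallel gripper is mounted at the origin on the work surface; the furniture and walls round the work are solid. World frame = base frame: x ahead of the robot, y to its left, z up, the work surface at z = 0. Lengths are in mm, angles in rad, forces in N, time in s.
With the tool pointing down it reaches from about 350 to 975 mm from the base axis. Payload 7.1 kg.
Tool frame: the origin (TCP) lies at the very end of the fingers, on their centre line; the grasp point (between the pads) lies ctrl.hold_point_z behind it (ctrl.hold_point_z is the distance from the TCP to the grasp point, in mm); z points along the fingers, y is the line along which they close (so a half turn about z gives the same grasp; the last joint's range is limited). The gripper opens to 88 mm and grips with 3 to 60 N. Pads are 20 mm wide; open, the fingers measure 115 mm over their backs; the gripper's body (75 mm by 178 mm) begins 61 mm behind the grasp point.
Start: joints at [1.198, 0.423, 1.63, -0, 1.089, -0.019], TCP at [216.508, 586.284, 222.675] pointing down, gripper open.
Joint ranges: [-3, 3], [-0.9, 2.11], [0.09, 2.58], [-1.31, 4.45], [0.11, 2.69], [-2.54, 2.54]. Speed limits (rad/s): [2.39, 2.39, 3.01, 3.14, 3.14, 3.14].

### API

Orientations are given as a rotation vector (axis times angle).
In Python, from workcell import ctrl gives the robot as it stands. The module is installed in compiled form; this text tells all that it offers.
- The arm moves only by the shell command python3 -m creep 'ROWS'. ROWS is JSON, a list of rows, each an object with "translation": the shift along the tool's x, y, z in mm, a list of three; "angular": the turn, a rotation vector about the tool's x, y, z in rad, a list of three; "jaw": the opening, from 0 (shut) to 1 (fully open). A call has exactly 8 rows; each row is the pose to reach, as a shift and turn from the pose commanded when the call began, along the tool's axes at that moment; what a row does not reach only later rows make up. A row lasts 1/8 s, in which the tool goes at most 62.5 mm and 10.7 degrees, less where a joint would pass 70% of its speed; a pose out of reach is approached as far as the arm can. A call with a gripper value outside its range is refused whole. The fingers move at their own pace and stop on an object; the grip force is fixed at half the most. Time passes only in rows, so rows that repeat a pose let the fingers close, or fill a call up. It gives the time, the measured TCP pose, the force, the opening and the grip force at its end, in the units of the state.
- ctrl.get_obs(): the state, without advancing time (a new reading comes with each control period).
- ctrl.get_image(name): name is "scene" or "top" or "wrist"; returns the picture (480x640x3 uint8, red, green, blue); there is no depth.
- ctrl.camera_info(name): a dict with "camera_matrix" (3x3 intrinsics, pixels), "world_from_camera" (4x4, takes a point from camera to world coordinates). Camera axes: x right, y up, looking along -z (the intrinsics and any distortion apply to the point x, -y, -z); pixel columns grow to the right and rows downward; lengths in mm; the calibration is good to about 2 mm. The wrist camera is an equidistant fisheye: a pixel r from the principal point sees the ray r / f radians off the axis. A picture is of the moment at which its call begins: read the wrist's pose just before it. camera_info takes no time and is no camera call; for the wrist camera it gives the pose at the moment of the call.
- ctrl.close_job(): hands the job in; it is judged then, once.
Trained networks look in the newest picture that a camera, given by its name, has taken for a name from the list of things; names that differ only in an ending like _2 or _b are one class to them, and where a whole thing is asked for, a point or a joint stands for the part that bears it (a point fixed in the world has none). Each returns a list of dicts, best first, with "score" (0 to 1); they miss things now and then, are a little off and sometimes report something else, mostly with a low value. They report only what shows in the picture. A call takes as long as a camera call.
- ctrl.look_for(camera, label): "rect" ([left, top, right, bottom] in pixels, round what is visible of it).
The state is a dict: "t": time; "qpos": joint angles; "qvel": joint speeds; "joint_torque": joint torques, N m; "ee_pos": TCP position; "orientation": TCP orientation; "ft_force": force on the tool from outside, world axes, zero at the start; "moment": the same for the moment, N m; "width": finger opening in mm; "grasp_force": force on a finger pad.
Only numpy, scipy, OpenCV 4.12 (cv2) and the standard library are available. Lean on these libraries where they do the work, as an engineer would, in place of code of your own. Each camera call takes 0.05 s, during which the arm holds its last target. There are 200 camera calls.

## Working session

There is one attempt and no reset: what is moved stays moved. The work goes in short steps, Python scripts to look and compute and a shell command to move; the robot and the scene stay as the last step left them, time stands still between calls to the robot, and variables do not carry over. Pictures are saved under pics/ and viewed, at most 10 in all, crops included, and the job is handed in when it is done.

```bash
mkdir -p pics; cat > h.py <<'E'
from workcell import ctrl
import numpy as np, cv2
from scipy.spatial.transform import Rotation as R
def cam(n):
    c=ctrl.camera_info(n); return np.array(c["camera_matrix"]),np.array(c["world_from_camera"]),c
def ray(n,u,v,K=None,T=None):
    if K is None: K,T,_=cam(n)
    x=(u-K[0,2])/K[0,0]; y=(v-K[1,2])/K[1,1]
    if n=="wrist":
        r=np.hypot(x,y); s=np.sin(r)/r if r>1e-9 else 1; d=np.array([x*s,-y*s,-np.cos(r)])
    else: d=np.array([x,-y,-1])
    return T[:3,3],T[:3,:3]@d
def onz(n,u,v,z,K=None,T=None):
    o,d=ray(n,u,v,K,T); return o+d*(z-o[2])/d[2]
def snap(n,f):
    K,T,_=cam(n); im=ctrl.get_image(n); cv2.imwrite(f"pics/{f}.png",im[:,:,::-1]); return im,K,T
E
python3 - <<'E'
from h import *
print(ctrl.hold_point_z); o=ctrl.get_obs(); print(o["ee_pos"],o["orientation"],o["width"])
for n in("top","scene","wrist"):
    c=ctrl.camera_info(n); print(n,{k:(np.round(v,3).tolist() if k!='x' else 0) for k,v in c.items() if not isinstance(v,str)})
    im,K,T=snap(n,n+"0")
    for l in("pliers_grip","axle_middle_groove","atten","adapter","load","limiter"):
        try:
            for r in ctrl.look_for(n,l)[:3]: print(l,np.round(r["rect"]),round(r["score"],2))
        except Exception as e: print(l,e)
E
```

```text
18.700000000000003
[216.31332676 585.78220842 221.90584848] [-5.52800339e-01 -3.09228502e+00  2.39234000e-03] 88.08379050204613
top {'camera_matrix': [[548.17, 0.0, 315.632], [0.0, 548.17, 232.485], [0.0, 0.0, 1.0]], 'world_from_camera': [[0.008, 0.997, -0.08, 408.576], [-1.0, 0.007, -0.013, 170.516], [-0.012, 0.081, 0.997, 973.977], [0.0, 0.0, 0.0, 1.0]]}
pliers_grip [303. 187. 360. 293.] 0.72
axle_middle_groove [251. 153. 271. 177.] 0.85
atten [267. 306. 278. 346.] 0.9
adapter [220. 190. 235. 202.] 0.69
load [216. 171. 234. 184.] 0.54
limiter [391. 289. 441. 322.] 0.79
scene {'camera_matrix': [[543.539, 0.0, 321.056], [0.0, 543.539, 227.972], [0.0, 0.0, 1.0]], 'world_from_camera': [[0.433, 0.691, -0.579, 13.404], [-0.902, 0.321, -0.29, -71.688], [-0.014, 0.648, 0.762, 701.104], [0.0, 0.0, 0.0, 1.0]]}
pliers_grip [281. 217. 331. 316.] 0.64
axle_middle_groove [278. 151. 304. 198.] 0.8
atten [204. 292. 232. 335.] 0.81
adapter [278. 152. 301. 202.] 0.56
adapter [243. 186. 254. 205.] 0.49
load [246. 168. 259. 188.] 0.79
limiter [355. 332. 418. 389.] 0.92
limiter [282. 220. 331. 315.] 0.29
wrist {'camera_matrix': [[371.648, 0.0, 317.098], [0.0, 371.648, 237.395], [0.0, 0.0, 1.0]], 'world_from_camera': [[0.346, -0.904, -0.251, 148.833], [0.938, 0.334, 0.092, 611.819], [0.0, -0.267, 0.964, 384.499], [0.0, 0.0, 0.0, 1.0]]}
```

```bash
python3 - <<'E'
import cv2
im=cv2.imread("pics/top0.png")[130:355,195:455]; cv2.imwrite("pics/top0c.png",cv2.resize(im,None,fx=3,fy=2.66,interpolation=2)[:600,:800])
E
```

```text
(no output)
```

View pics/top0c.png

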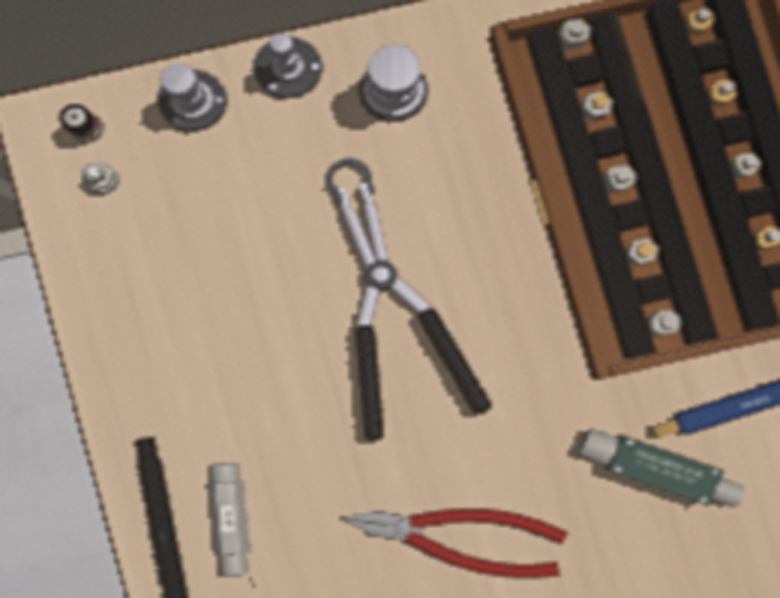

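View pics/scene0.png

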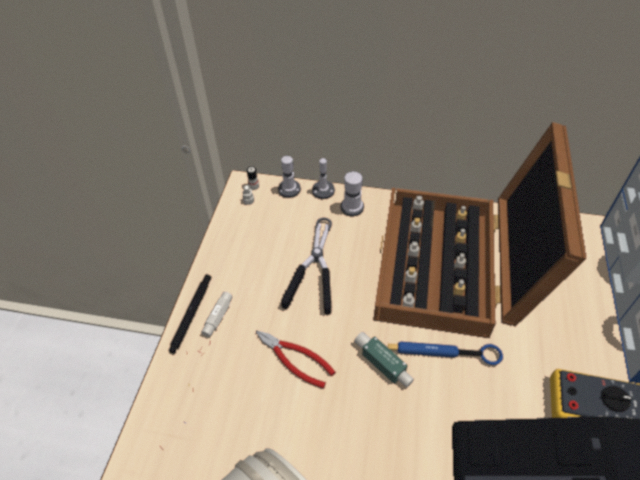

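The top view shows the pliers in the centre, pointing up-left, with the ring near original pixel (311,196). The axles from left to right are middle (254,160), thin (289,146) and thick (326,154). The scene view shows the same order, with the middle-thick axle on the left at (288,165).

```bash
python3 - <<'E'
from h import *
f=lambda u,v,z:onz("top",195+u/3,130+v/2.66,z)
L1,L2,R1,R2=f(363,325,20),f(372,438,20),f(428,313,20),f(483,408,20)
g=(L1+L2+R1+R2)/4; p=f(380,273,18); r=f(348,178,10); m=f(178,80,75); m2=f(194,103,8)
print("Lgrip len",np.linalg.norm(L1-L2),np.linalg.norm(R1-R2)); print("g",g,"piv",p,"ring",r,np.linalg.norm((r-g)[:2]),np.linalg.norm((p-g)[:2]))
for a,b in((g,r),(g,p)): d=b-a;print(np.degrees(np.arctan2(d[1],d[0])))
print("mid",m,m2); print("thin",f(282,45,75),"thick",f(394,67,75))
print("adapter",f(100,178,20),"load",f(75,115,43))
o=ctrl.get_obs(); print(R.from_rotvec(o["orientation"]).as_matrix().round(3))
E
```

```text
Lgrip len 73.70890076296182 69.48962418662724
g [421.50875505 153.6775885   20.        ] piv [485.59560933 172.36579192  18.        ] ring [549.65806862 191.77557969  10.        ] 133.69257085332683 66.75607716453815
16.556885129957223
16.257077187963734
mid [601.41090706 285.29592651  75.        ] [600.1680731 284.0327809   8.       ]
thin [623.98885149 227.79203472  75.        ] thick [610.34128917 165.45569833  75.        ]
adapter [547.24239741 336.97181692  20.        ] load [584.95172311 348.21719994  43.        ]
[[-0.938  0.346  0.   ]
 [ 0.346  0.938  0.   ]
 [-0.     0.    -1.   ]]
```

```bash
python3 -m creep '[{"translation":[-43,-41,5],"angular":[0,0,-0.08],"jaw":1},{"translation":[-86,-83,15],"angular":[0,0,-0.16],"jaw":1},{"translation":[-129,-124,25],"angular":[0,0,-0.24],"jaw":1},{"translation":[-172,-166,35],"angular":[0,0,-0.32],"jaw":1},{"translation":[-215,-207,45],"angular":[0,0,-0.40],"jaw":1},{"translation":[-258,-249,55],"angular":[0,0,-0.48],"jaw":1},{"translation":[-301,-290,70],"angular":[0,0,-0.56],"jaw":1},{"translation":[-345,-332,82],"angular":[0,0,-0.64],"jaw":1}]'
python3 - <<'E'
from h import *
o=ctrl.get_obs(); print(o["ee_pos"],o["orientation"],o["qpos"])
im,K,T=snap("wrist","w1"); np.savez("w1.npz",K=K,T=T)
for l in("pliers_grip","axle_middle_groove","axle_thin_groove","axle_thick_groove"): print(l,[(np.round(r["rect"]),round(r["score"],2)) for r in ctrl.look_for("wrist",l)[:3]])
E
```

```text
t: 2.05
ee_pos: [426.0, 153.7, 140.6]
orientation: [-0.452, 3.108, 0.0]
ft_force: [-0.8, 1.0, -0.2]
width: 87.6
grasp_force: 0.0
[426.00738546 153.69281219 140.59196084] [-4.52416924e-01  3.10779056e+00  3.62108143e-04] [ 3.19931740e-01  3.01694703e-01  2.06201801e+00  6.39726710e-05
  7.76811333e-01 -1.54002945e+00]
pliers_grip []
axle_middle_groove [(array([372., 400., 407., 421.]), 0.94)]
axle_thin_groove [(array([454., 108., 489., 193.]), 0.63), (array([316., 406., 354., 424.]), 0.61)]
axle_thick_groove [(array([256., 384., 299., 431.]), 0.86)]
```

View pics/w1.png

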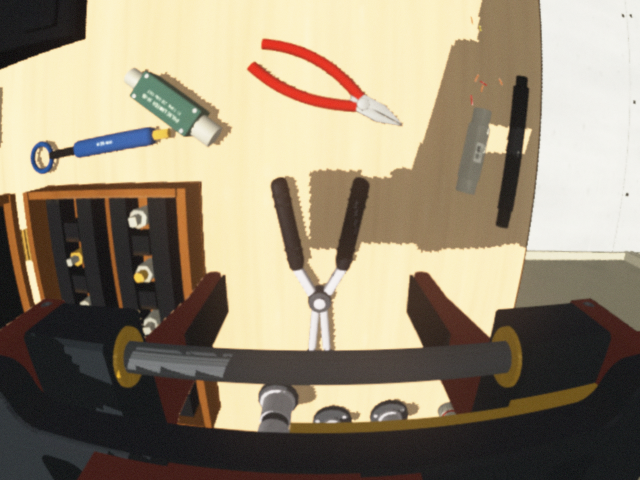

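The wrist view shows the grips at (280,183)–(297,267) and (361,182)–(344,267), with the pivot at (320,300). They sit symmetrically between the fingers, and the rod hides the ring.

```bash
python3 - <<'E'
from h import *
d=np.load("w1.npz"); K,T=d["K"],d["T"]
f=lambda u,v,z:onz("wrist",u,v,z,K,T)
P=[f(279,181,20),f(296,267,20),f(362,181,20),f(345,267,20)]
g=sum(P)/4;p=f(320,300,18)
print(g,p,np.linalg.norm(P[0]-P[1]),np.linalg.norm(P[2]-P[3]))
dd=(p-g)[:2];print(np.linalg.norm(dd),np.degrees(np.arctan2(dd[1],dd[0])))
o=ctrl.get_obs();M=R.from_rotvec(o["orientation"]).as_matrix();print(M.round(3))
u=dd/np.linalg.norm(dd); grip=np.r_[p[:2]-66*u,2.5]; print("grip",grip,"tool delta",M.T@(grip-o["ee_pos"]))
E
```

```text
[421.72358229 155.26770383  20.        ] [484.30897752 173.62919901  18.        ] 70.6783979884351 70.71410159503414
65.22327959637707 16.35079526161324
[[-0.96  -0.281  0.   ]
 [-0.281  0.96   0.   ]
 [-0.     0.    -1.   ]]
grip [420.9782755  155.04904344   2.5       ] tool delta [  4.16651115   0.80446599 138.30573869]
```

```bash
python3 -m creep '[{"translation":[0,1,30],"angular":[0,0,0],"jaw":1},{"translation":[0,1,65],"angular":[0,0,0],"jaw":1},{"translation":[0,1,95],"angular":[0,0,0],"jaw":1},{"translation":[0,1,115],"angular":[0,0,0],"jaw":1},{"translation":[0,1,128],"angular":[0,0,0],"jaw":1},{"translation":[0,1,135],"angular":[0,0,0],"jaw":1},{"translation":[0,1,138],"angular":[0,0,0],"jaw":1},{"translation":[0,1,138],"angular":[0,0,0],"jaw":1}]'
python3 -m creep '[{"translation":[0,0,0],"angular":[0,0,0],"jaw":0.7},{"translation":[0,0,0],"angular":[0,0,0],"jaw":0.6},{"translation":[0,0,0],"angular":[0,0,0],"jaw":0.5},{"translation":[0,0,0],"angular":[0,0,0],"jaw":0.4},{"translation":[0,0,0],"angular":[0,0,0],"jaw":0.2},{"translation":[0,0,0],"angular":[0,0,0],"jaw":0},{"translation":[0,0,0],"angular":[0,0,0],"jaw":0},{"translation":[0,0,0],"angular":[0,0,0],"jaw":0}]'
```

```text
t: 3.3
ee_pos: [425.1, 156.5, 3.0]
orientation: [-0.448, 3.109, 0.0]
ft_force: [0.2, -0.5, 0.4]
width: 87.4
grasp_force: 0.0
t: 4.3
ee_pos: [424.8, 156.3, 2.7]
orientation: [0.448, -3.109, 0.0]
ft_force: [-1.3, -1.0, 3.0]
width: 34.2
grasp_force: 30.0
```

```bash
python3 -m creep '[{"translation":[0,0,-5],"angular":[0,0,0],"jaw":0},{"translation":[0,0,-15],"angular":[0,0,0],"jaw":0},{"translation":[0,0,-30],"angular":[0,0,0],"jaw":0},{"translation":[0,0,-50],"angular":[0,0,0],"jaw":0},{"translation":[0,0,-70],"angular":[0,0,0],"jaw":0},{"translation":[0,0,-85],"angular":[0,0,0],"jaw":0},{"translation":[0,0,-90],"angular":[0,0,0],"jaw":0},{"translation":[0,0,-90],"angular":[0,0,0],"jaw":0}]'
python3 - <<'E'
from h import *
o=ctrl.get_obs(); print(o["ee_pos"],o["orientation"],o["width"],o["grasp_force"])
a,K,T=snap("wrist","w2"); np.savez("w2.npz",K=K,T=T)
b,_,_=snap("top","t2");c,_,_=snap("scene","s2")
z=lambda i,x,y:cv2.resize(i[y:y+150,x:x+133],None,fx=3,fy=4,interpolation=2)
canvas=np.hstack([z(b,240,125),z(c,250,140)]);cv2.imwrite("pics/c2.png",canvas[:,:,::-1])
E
```

```text
t: 5.3
ee_pos: [424.9, 156.3, 93.0]
orientation: [-0.448, 3.109, 0.0]
ft_force: [1.0, 0.6, -1.8]
width: 33.9
grasp_force: 29.9
[424.94577607 156.30183833  92.96505052] [-4.47933641e-01  3.10884722e+00  1.89829700e-04] 33.93565142803035 29.934282302856445
```

View pics/c2.png

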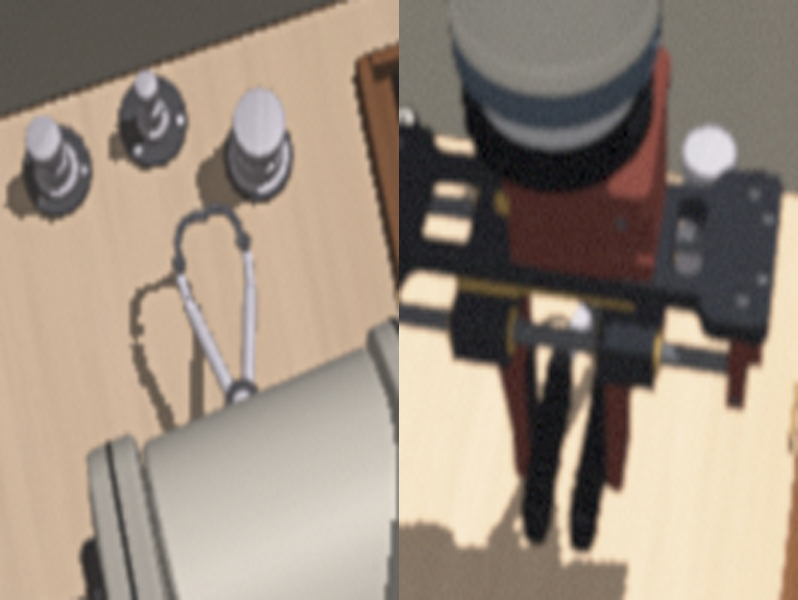

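View pics/w2.png

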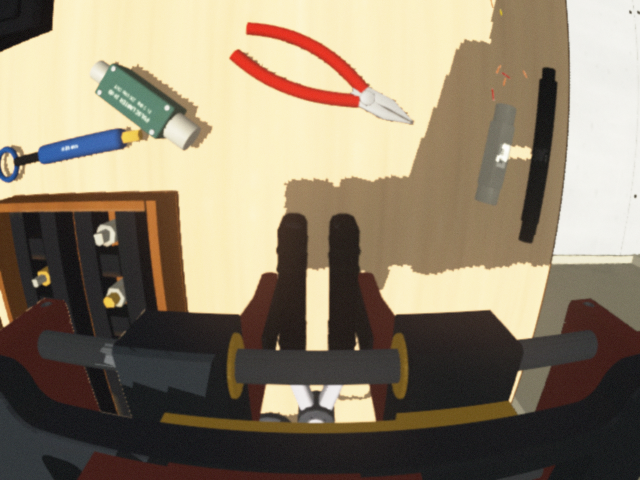

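After the lift the grips are parallel and the ring is spread. In the top crop the pivot is at (240,393), the tips at (180,265) and (244,243), and the ring front at (211,210).

```bash
python3 - <<'E'
from h import *
f=lambda u,v,z:onz("top",240+u/3,125+v/4,z)
p=f(240,393,108); F=f(210,206,100); tl,tr=f(180,265,105),f(244,243,105); L=f(175,240,100); Rr=f(247,232,100)
print("piv",p,"front",F,"tips",tl,tr,"LR",L,Rr,np.linalg.norm(L-Rr))
for q in (F,(tl+tr)/2,(L+Rr)/2):
    d=(q-p)[:2]; print(np.linalg.norm(d),np.degrees(np.arctan2(d[1],d[0])))
o=ctrl.get_obs();M=R.from_rotvec(o["orientation"]).as_matrix();print(M.round(4))
print("axle top",f(45,133,75), "thick", f(258,113,75))
e=o["ee_pos"]; a=-M[:,0]; print("ring rel tool if grip at tcp-4:",e+126*a)
E
```

```text
piv [493.261983   174.94800682 108.        ] front [569.69335727 191.70423698 100.        ] tips [544.78872315 207.37505376 105.        ] [553.89791953 173.29333744 105.        ] LR [555.72189276 210.38250248 100.        ] [559.22019071 171.73185981 100.        ] 38.808636504403175
78.24657322872056 12.365459441064427
58.15368702786917 15.3418816376399
66.1990084607804 14.084028577383112
[[-9.593e-01 -2.823e-01 -1.100e-03]
 [-2.823e-01  9.593e-01 -4.000e-04]
 [ 1.200e-03 -1.000e-04 -1.000e+00]]
axle top [604.50051627 284.23724633  75.        ] thick [613.61170612 166.03261827  75.        ]
ring rel tool if grip at tcp-4: [545.26270187 191.70472871  91.9893733 ]
```

```bash
python3 -m creep '[{"translation":[-6,6,0],"angular":[0,0,0],"jaw":0},{"translation":[-18,19,0],"angular":[0,0,0],"jaw":0},{"translation":[-33,34,0],"angular":[0,0,0],"jaw":0},{"translation":[-48,50,0],"angular":[0,0,0],"jaw":0},{"translation":[-60,63,0],"angular":[0,0,0],"jaw":0},{"translation":[-70,72,0],"angular":[0,0,0],"jaw":0},{"translation":[-74,76,0],"angular":[0,0,0],"jaw":0},{"translation":[-74,76,0],"angular":[0,0,0],"jaw":0}]'
python3 - <<'E'
from h import *
o=ctrl.get_obs(); print(o["ee_pos"],o["orientation"],o["width"],o["grasp_force"])
b,_,_=snap("top","t3");c,_,_=snap("scene","s3")
z=lambda i,x,y:cv2.resize(i[y:y+75,x:x+50],None,fx=8,fy=8,interpolation=2)
canvas=np.hstack([z(b,230,135),z(c,265,135)]);cv2.imwrite("pics/c3.png",canvas[:,:,::-1])
E
```

```text
t: 6.45
ee_pos: [474.2, 250.1, 92.5]
orientation: [0.448, -3.109, 0.0]
ft_force: [-0.0, -0.0, -2.6]
width: 33.8
grasp_force: 29.9
[474.24024181 250.08584895  92.54196163] [ 4.48401730e-01 -3.10900338e+00  3.00906510e-04] 33.80514307671041 29.93447184562683
```

View pics/c3.png

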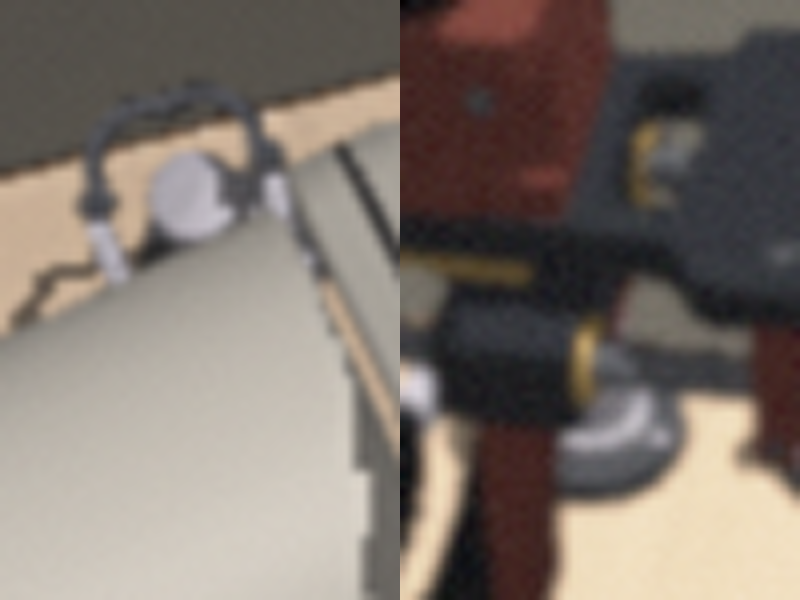

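The top crop shows the axle disc centred near (195,196), inside the open ring. The ring centre is near (186,161), and the remaining offset is mostly parallax.

```bash
python3 - <<'E'
from h import *
f=lambda u,v,z:onz("top",230+(u-3.5)/8,135+(v-3.5)/8,z)
for z in(90,95,100): print(z,"ring",f(186,161,z)[:2],"front",f(178,92,z)[:2],"tips",f(95,205,z)[:2],f(270,165,z)[:2],"inner",f(103,175,z)[:2],f(252,140,z)[:2])
print("axle",f(193,196,75)[:2])
o=ctrl.get_obs();M=R.from_rotvec(o["orientation"]).as_matrix();a=-M[:,0];print("ahead",a)
for nm,u,v,z in(("ring",186,161,99),("front",178,92,99),("tips",182,185,103),("axle",193,196,75)):
    q=f(u,v,z)-o["ee_pos"]; print(nm,"ahead",q@a,"tool y",q@M[:,1])
# automatic disc fit: bright pixels
im=cv2.imread("pics/t3.png")[135:210,230:280].astype(float)
for r in(18,20,22,24,26,28,30): print(r,[int(x) for x in im[r].mean(1)[8:38]])
E
```

```text
90 ring [607.1338065  286.03281659] front [621.49033931 287.92938966] tips [597.88614304 304.53417863] [606.39846677 268.78717362] inner [604.1279375  303.01238881] [611.57667948 272.56401859]
95 ring [606.01071356 285.37942644] front [620.28604213 287.26527201] tips [596.81535728 303.77614002] [605.27953311 268.23132927] inner [603.02184654 302.26295783] [610.42845651 271.98681143]
100 ring [604.88762063 284.7260363 ] front [619.08174495 286.60115435] tips [595.74457151 303.0181014 ] [604.16059945 267.67548492] inner [601.91575557 301.51352684] [609.28023355 271.40960427]
axle [603.11532896 286.403052  ]
ahead [ 9.59387308e-01  2.82091152e-01 -7.58079284e-04]
ring ahead 135.78021943996754 tool y -3.160703242074428
front ahead 149.94302287030598 tool y -5.368301609506527
tips ahead 130.25197434630482 tool y -1.329406346868008
axle ahead 134.31881116599658 tool y -1.1086387900016967
18 [75, 74, 73, 82, 74, 76, 97, 110, 125, 154, 168, 172, 170, 173, 177, 177, 168, 165, 167, 172, 178, 174, 152, 106, 81, 82, 94, 134, 168, 173]
20 [122, 140, 116, 87, 95, 156, 179, 179, 175, 176, 176, 172, 167, 166, 169, 172, 173, 160, 124, 106, 130, 152, 131, 92, 75, 73, 75, 98, 134, 138]
22 [180, 175, 138, 93, 89, 130, 166, 174, 173, 169, 161, 159, 167, 171, 174, 173, 174, 180, 176, 125, 89, 80, 81, 77, 94, 153, 181, 148, 125, 134]
24 [175, 152, 107, 81, 81, 98, 127, 163, 174, 168, 155, 163, 169, 171, 170, 171, 177, 186, 182, 126, 92, 83, 78, 77, 96, 153, 182, 168, 124, 126]
26 [171, 138, 97, 74, 75, 86, 132, 165, 175, 170, 152, 155, 167, 168, 172, 178, 185, 189, 192, 187, 171, 115, 92, 122, 125, 135, 160, 170, 121, 102]
28 [176, 174, 164, 171, 177, 165, 165, 172, 178, 165, 111, 91, 122, 155, 174, 182, 185, 187, 181, 158, 127, 118, 124, 131, 136, 142, 146, 143, 125, 94]
30 [176, 177, 172, 162, 170, 178, 163, 162, 157, 114, 67, 47, 50, 68, 90, 103, 116, 125, 131, 133, 137, 141, 144, 147, 148, 150, 153, 156, 143, 109]
```

```bash
python3 -m creep '[{"translation":[0.3,0.4,1],"angular":[0,0,0],"jaw":0},{"translation":[0.6,0.8,3],"angular":[0,0,0],"jaw":0},{"translation":[1,1.5,6],"angular":[0,0,0],"jaw":0},{"translation":[1,1.5,9],"angular":[0,0,0],"jaw":0},{"translation":[1,1.5,12],"angular":[0,0,0],"jaw":0},{"translation":[1,1.5,14],"angular":[0,0,0],"jaw":0},{"translation":[1,1.5,15],"angular":[0,0,0],"jaw":0},{"translation":[1,1.5,15],"angular":[0,0,0],"jaw":0}]'
python3 - <<'E'
from h import *
o=ctrl.get_obs(); print(o["ee_pos"],o["ft_force"],o["width"],o["grasp_force"])
b=np.mean([ctrl.get_image("top").astype(float) for _ in range(4)],0).astype(np.uint8)
c,_,_=snap("scene","s4");cv2.imwrite("pics/t4.png",b[:,:,::-1])
z=cv2.resize(b[140:177,233:273],None,fx=16,fy=16,interpolation=2)
for k in range(0,40,5): cv2.putText(z,str(k+233),(k*16+8,8),0,.3,(255,0,0)); cv2.line(z,(k*16+8,10),(k*16+8,20),(255,0,0))
for k in range(0,37,5): cv2.putText(z,str(k+140),(0,k*16+12),0,.3,(255,0,0)); cv2.line(z,(20,k*16+8),(32,k*16+8),(255,0,0))
cv2.imwrite("pics/c4.png",z[:,:,::-1])
E
```

```text
t: 7.55
ee_pos: [473.0, 251.2, 77.6]
orientation: [0.448, -3.109, 0.0]
ft_force: [-0.0, 1.2, -1.7]
width: 33.9
grasp_force: 29.9
[472.96443967 251.22384142  77.59457266] [-0.0413229   1.16599181 -1.66149234] 33.94748229963634 29.934325218200684
```

View pics/c4.png

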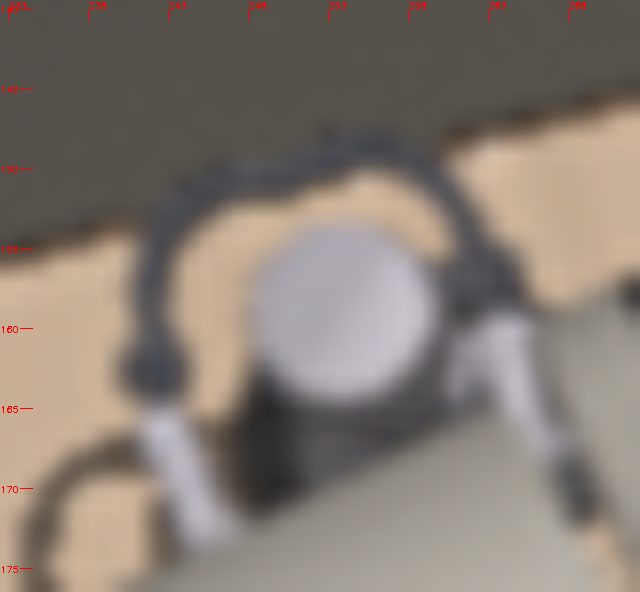

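The top crop is clear. The axle disc is centred at (343,310). The spread ring has its front cusp (inner edge) at about (284,195) and its tip knobs at (152,370) and (485,275). The point 13 mm behind the cusp is about (319,321), which is midway between the knobs.

```bash
cat > m.py <<'E'
from h import *
f=lambda u,v,z:onz("top",233+(u-7.5)/16,140+(v-7.5)/16,z)
o=ctrl.get_obs();M=R.from_rotvec(o["orientation"]).as_matrix();a=-M[:,0]
for nm,u,v,z in(("ring",319,321,85),("cusp",284,195,85),("knobL",152,370,88),("knobR",485,275,88),("axle",343,310,75),("axleL",250,310,75),("axleR",437,310,75)):
    q=f(u,v,z); d=q-o["ee_pos"]; print(nm,q.round(1),"ahead",(d@a).round(1),"tool y",(d@M[:,1]).round(1))
E
python3 m.py
```

```text
ring [600.1 287.1  85. ] ahead 132.0 tool y -1.4
cusp [613.2 291.   85. ] ahead 145.7 tool y -1.5
knobL [594.2 303.8  88. ] ahead 131.1 tool y 16.2
knobR [604.3 269.7  88. ] ahead 131.1 tool y -19.3
axle [603.4 285.9  75. ] ahead 134.8 tool y -3.5
axleL [603.3 295.6  75. ] ahead 137.5 tool y 5.8
axleR [603.4 276.1  75. ] ahead 132.1 tool y -12.9
```

```bash
python3 -m creep '[{"translation":[-0.7,-0.5,0],"angular":[0,0,0],"jaw":0},{"translation":[-1.4,-1,0],"angular":[0,0,0],"jaw":0},{"translation":[-2,-1.5,0],"angular":[0,0,0],"jaw":0},{"translation":[-2.5,-2,0],"angular":[0,0,0],"jaw":0},{"translation":[-2.5,-2,1],"angular":[0,0,0],"jaw":0},{"translation":[-2.5,-2,3],"angular":[0,0,0],"jaw":0},{"translation":[-2.5,-2,4],"angular":[0,0,0],"jaw":0},{"translation":[-2.5,-2,4],"angular":[0,0,0],"jaw":0}]'
cat > pic.py <<'E'
from h import *
import sys
b=np.mean([ctrl.get_image("top").astype(float) for _ in range(4)],0).astype(np.uint8)
z=cv2.resize(b[140:177,233:273],None,fx=16,fy=16,interpolation=2)
cv2.imwrite(f"pics/{sys.argv[1]}.png",z[:,:,::-1])
E
python3 pic.py c5
```

```text
t: 8.8
ee_pos: [475.8, 250.0, 73.5]
orientation: [0.448, -3.109, 0.0]
ft_force: [-0.2, -0.5, -1.9]
width: 33.7
grasp_force: 29.9
```

View pics/c5.png

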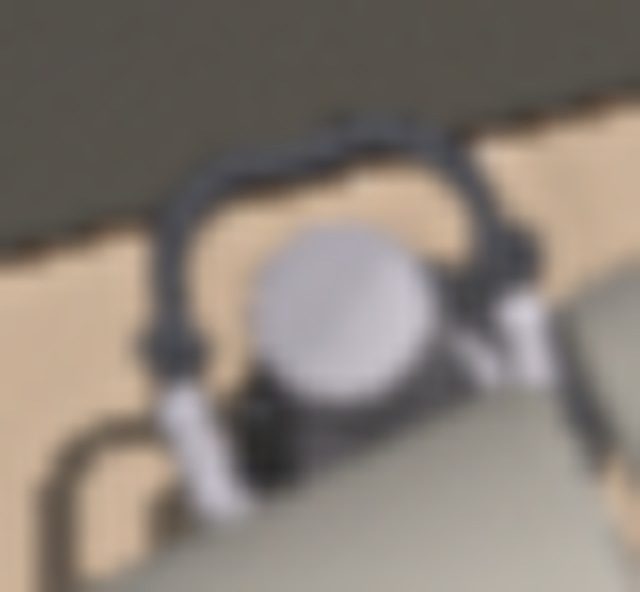

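Ring point at about (338,298). The axle axis, projected to ring height, is at about (335,297), so it is centred and I can descend.

```bash
python3 -m creep '[{"translation":[0,0,2],"angular":[0,0,0],"jaw":0},{"translation":[0,0,4],"angular":[0,0,0],"jaw":0},{"translation":[0,0,7],"angular":[0,0,0],"jaw":0},{"translation":[0,0,10],"angular":[0,0,0],"jaw":0},{"translation":[0,0,13],"angular":[0,0,0],"jaw":0},{"translation":[0,0,16],"angular":[0,0,0],"jaw":0},{"translation":[0,0,17],"angular":[0,0,0],"jaw":0},{"translation":[0,0,17],"angular":[0,0,0],"jaw":0}]'
python3 pic.py c6
```

```text
t: 10.0
ee_pos: [475.9, 250.0, 56.6]
orientation: [0.448, -3.109, 0.0]
ft_force: [-0.3, -0.3, -1.5]
width: 34.0
grasp_force: 29.9
```

View pics/c6.png

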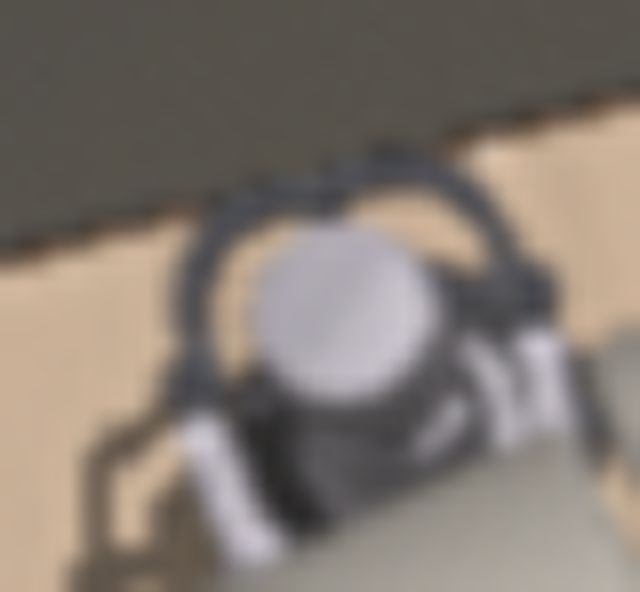

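The ring is now around the axle. The knob midpoint is (362,337) against the projected axis at (357,334), and there is no contact force. I'll go down the rest of the way.

```bash
python3 -m creep '[{"translation":[0,0,3],"angular":[0,0,0],"jaw":0},{"translation":[0,0,6],"angular":[0,0,0],"jaw":0},{"translation":[0,0,9],"angular":[0,0,0],"jaw":0},{"translation":[0,0,12],"angular":[0,0,0],"jaw":0},{"translation":[0,0,15],"angular":[0,0,0],"jaw":0},{"translation":[0,0,18],"angular":[0,0,0],"jaw":0},{"translation":[0,0,19],"angular":[0,0,0],"jaw":0},{"translation":[0,0,19],"angular":[0,0,0],"jaw":0}]'
python3 pic.py c7; python3 -c "
from h import *
o=ctrl.get_obs();print(o['ee_pos'],o['ft_force'],o['moment'],o['qvel'].round(4) if hasattr(o['qvel'],'round') else o['qvel'])"
```

```text
t: 11.2
ee_pos: [475.9, 250.0, 37.6]
orientation: [0.448, -3.109, 0.0]
ft_force: [-0.5, 0.2, -1.0]
width: 33.9
grasp_force: 29.9
[476.00364529 250.05748455  37.7777427 ] [ 0.49697687  0.06966867 -1.95007145] [-0.03123609  0.03028292 -0.02698735] [ 0.0003  0.0004  0.0017  0.0006  0.0016 -0.0007]
```

View pics/c7.png

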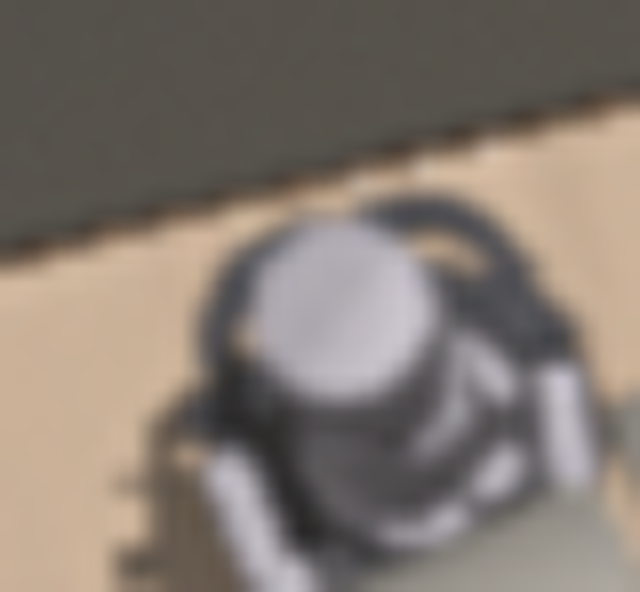

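The ring sits around the axle at groove height, with the knob midpoint at (385,375) against the projected axis at (381,375). There is no contact force, so I'm handing in.

```bash
python3 -c "
from workcell import ctrl
print(ctrl.close_job())"
```

```text
the job is handed in; nothing more can be done
None
```

I handed the job in at about 11 s of the 38 s: by my measurements the spread ring is around the middle-thick axle at groove height, centred to about 0.5 mm, with no contact force seen and the pliers still held squeezed at about 30 N; no verdict came back.

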